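# Park a frame rail behind the stop post

### The job

Park the loose aluminium rail in the blue bay by pushing it along the bench with your fingertips: angle its orange end in behind the steel post while the black end is still outside the bay, then push the black end in so that the rail lies fully home along the back wall of the bay. Do not grasp or lift the rail, and leave the cup, bottle, dish and stopper where they stand.

Things in the scene. Friction and masses are not known exactly. Their poses are not given: they have to be found in the camera images.
- rail: loose straight bar of slotted aluminium profile, 28 (x) x 240 (y) x 22 (z) mm, about 0.25 kg, flat on the bench; origin at the centre of its underside, y along its length; orange cap at its -y end, black cap at its +y end
- rail_orange (a point): centre of the orange end face of the rail: 120 mm from its middle, 11 mm above its underside; axes as the rail's
- rail_black (a point): centre of the black end face of the rail: 120 mm from its middle, 11 mm above its underside; axes as the rail's
- bay: blue three-sided bay fixed on the bench, no floor, walls 30 mm high and 8 mm thick; origin on the bench at the middle of its open mouth, x points into the bay, y along the mouth. The back wall's inner face is at x = +58 mm, the side walls' inner faces at y = +-135 mm and they run from x = 0 to the back wall; low bolted feet outside them reach y = +-164 mm. Lying home the rail's middle is at x = +44 mm
- post: fixed upright steel post on the mouth line of the bay (x = 0 in the bay's frame), 16 mm in diameter, 45 mm high, 72 to 85 mm from the bay's middle toward -y; origin at the centre of its foot on the bench, axes as the bay's
- cup: loose white sample cup with blue lid, 60 mm wide, 56 mm high, to be left alone; origin under its centre
- reagent: loose clear reagent bottle with white cap, 52 mm wide, 106 mm high, to be left alone; origin under its centre
- dish: loose clear petri dish, 102 mm wide, 17 mm high, to be left alone; origin under its centre
- stopper: loose red rubber stopper, 21 mm wide, 20 mm high, to be left alone; origin under its centre
Not all that is in view belongs to the job. Of the things like the post, leave any that is red; of the rest the smaller one is meant.

How it is judged:
On the way:
1. the orange end is in behind the post while the black end is still outside the bay (x of rail_orange in the frame of post above 0.015 m and y of rail_orange in the frame of post below -0.005 m and x of rail_black in the frame of bay below -0.005 m).
At the end, for the whole second after the job is handed in: The rail lies flat and at rest on the bench inside the bay, both ends within 6 mm of the back wall, the robot clear of it (x of each of rail_orange, rail_black in the frame of bay above 0.038 m and x of rail in the frame of bay below 0.05 m and y of rail in the frame of bay between -0.02 and 0.02 m and height (world z) of rail below 0.004 m and angle between rail's own z axis and vertical below 0.1 rad and linear speed of rail below 0.01 m/s); the robot touches nothing.
It fails at once if the rail is lifted off the bench (middle more than 10 mm up) or tipped over (more than 0.3 rad) (height (world z) of rail above 0.01 m or angle between rail's own z axis and vertical above 0.3 rad).
It fails at once if the cup, bottle, dish or stopper is moved more than 20 mm (distance of any of cup, reagent, dish, stopper from where it was at the start of the episode above 0.02 m).
It also fails if it takes over 72 s, if anything falls off the work surface, if the arm or the gripper's body presses on something with over 40 N, if the wrist force passes 120 N, or if a joint passes its speed limit or range.

### The arm

A 6-joint arm with a two-finger parallel gripper is mounted at the origin on the work surface; the furniture and walls round the work are solid. World frame = base frame: x ahead of the robot, y to its left, z up, the work surface at z = 0. Lengths are in m, angles in rad, forces in N, time in s.
With the tool pointing down it reaches from about 0.375 to 0.9 m from the base axis. Payload 3.1 kg.
Tool frame: the origin (TCP) lies at the very end of the fingers, on their centre line; the grasp point (between the pads) lies 19 mm behind it; z points along the fingers, y is the line along which they close (so a half turn about z gives the same grasp; the last joint's range is limited). The gripper opens to 87 mm and grips with 3 to 60 N. Pads are 19 mm wide; open, the fingers measure 117 mm over their backs; the gripper's body (75 mm by 190 mm) begins 51 mm behind the grasp point.
Start: joints at [-1.427, 0.527, 1.433, -0, 1.181, -0.178], TCP at [0.198, -0.593, 0.223] pointing down, gripper open.
Joint ranges: [-3.08, 3.08], [-0.75, 2.2], [0.22, 2.44], [-1.43, 4.57], [0, 2.65], [-2.85, 2.85]. Speed limits (rad/s): [2.79, 2.79, 3.14, 3.14, 3.14, 3.14].

### API

Orientations are given as a unit quaternion [x, y, z, w].
In Python, from rig import status, viewer, robot gives the robot as it stands.
- The arm moves only by the tool arm_command, never from a script. Its arguments are lists of equal length, an entry for each row: "delta_rot": the turn, a rotation vector about the tool's x, y, z in degrees, a list of three; "delta_pos": the shift along the tool's x, y, z in m, a list of three; "gripper": the closure, from -1 (fully open) to 1 (shut). In form: {"delta_rot": [[rx, ry, rz], ...], "delta_pos": [[dx, dy, dz], ...], "gripper": [gripper, ...]}. A call has 1 to 12 rows; each row is the pose to reach, as a shift and turn from the pose commanded when the call began, along the tool's axes at that moment; what a row does not reach only later rows make up. A row lasts 1/12 s, in which the tool goes at most 41.7 mm and 7.16 degrees, less where a joint would pass 70% of its speed; a pose out of reach is approached as far as the arm can. A call with a gripper value outside its range is refused whole. The fingers move at their own pace and stop on an object; "grip_force" is the grip in N (left out, the last holds). Time passes only in rows, so rows that repeat a pose let the fingers close. It gives the time, the measured TCP pose, the force, the opening and the grip force at its end, in the units of the state.
- status.get_obs(): the state, without advancing time (a new reading comes with each control period).
- viewer.camera(name): name is "side" or "top"; returns a dict with "pixels" (480x640x3 uint8, blue, green, red), "fx", "fy", "cx", "cy" (pixels), "pose" (4x4, takes a point from camera to world coordinates). Camera axes: x right, y down, z forward; pixel columns grow to the right and rows downward; lengths in m; the calibration is good to about 2 mm. A picture is of the moment at which its call begins. There is no depth.
- robot.hand_in(): hands the job in; it is judged then, once.
The state is a dict: "time": time; "q": joint angles; "joint_velocities": joint speeds; "joint_torque": joint torques, N m; "position": TCP position; "tool_rot": TCP orientation; "ft_force": force on the tool from outside, world axes, zero at the start; "moment": the same for the moment, N m; "grip_width": finger opening in m; "grip_force": force on a finger pad.
Only numpy, scipy, OpenCV 4.12 (cv2) and the standard library are available. Lean on these libraries where they do the work, as an engineer would, in place of code of your own. Each camera call takes 0.05 s, during which the arm holds its last target. There are 200 camera calls.

## Working session

There is one attempt and no reset: what is moved stays moved. The work goes in short steps, Python scripts to look and compute and a tool call to move; the robot and the scene stay as the last step left them, time stands still between calls to the robot, and variables do not carry over. Pictures are saved under pics/ and viewed, at most 10 in all, crops included, and the job is handed in when it is done.

Besides the shell and the picture viewer there is one more tool, called as name(argument=value, ...) on one line, values as JSON. arm_command: Moves the arm, as the interface text tells. Its arguments: {"type":"object","properties":{"delta_rot":{"type":"array","items":{"type":"array","items":{"type":"number"}}},"delta_pos":{"type":"array","items":{"type":"array","items":{"type":"number"}}},"gripper":{"type":"array","items":{"type":"number"}},"grip_force":{"type":"number"}},"required":["delta_rot","delta_pos","gripper"]}

```bash
mkdir -p pics; cat > h.py <<'E'
import numpy as np, cv2
from rig import status, viewer, robot
def snap(name,fn,crop=None,s=1):
    c=viewer.camera(name); im=np.array(c["pixels"])
    if crop: x0,y0,x1,y1=crop; im=im[y0:y1,x0:x1]
    cv2.imwrite("pics/"+fn,cv2.resize(im,None,fx=s,fy=s,interpolation=cv2.INTER_CUBIC)); return c
def pt(c,u,v,z):
    T=np.array(c["pose"]); d=T[:3,:3]@np.array([(u-c["cx"])/c["fx"],(v-c["cy"])/c["fy"],1]); o=T[:3,3]
    return (o+d*(z-o[2])/d[2])[:2]
E
python3 - <<'E'
from h import *
for n in("top","side"):
    c=snap(n,n+"0.png",s=1.25); print(n,c["fx"],c["cx"],c["cy"],np.round(c["pose"],3).tolist())
print(status.get_obs())
E
```

```text
top 546.1719639634099 311.2145471268107 233.10221186352828 [[-0.012, -0.984, 0.176, 0.287], [-1.0, 0.014, 0.009, 0.078], [-0.012, -0.176, -0.984, 1.045], [0.0, 0.0, 0.0, 1.0]]
side 544.8348967726829 322.54591116153796 237.03082368559828 [[0.979, -0.105, 0.174, 0.317], [-0.202, -0.59, 0.782, -0.625], [0.02, -0.801, -0.599, 0.603], [0.0, 0.0, 0.0, 1.0]]
{'time': 0.1, 'q': array([-1.42650358e+00,  5.28377097e-01,  1.43375747e+00, -2.10465601e-05,
        1.18142862e+00, -1.78547073e-01]), 'joint_velocities': array([ 0.00089319, -0.00222699, -0.00288388,  0.00064501,  0.00113504,
       -0.00031826]), 'joint_torque': array([-5.78952404e-04, -4.40985918e+01, -1.77150089e+01,  6.35712733e-02,
        5.33786381e-02, -2.85761729e-05]), 'position': array([ 0.19818595, -0.59204952,  0.22167242]), 'tool_rot': array([ 9.86998948e-01,  1.60723695e-01,  7.14375804e-06, -9.85288723e-04]), 'ft_force': array([-0.26890524,  0.62123545, -0.31452364]), 'moment': array([ 0.0363817 , -0.00030456, -0.00852951]), 'grip_force': 0.0, 'grip_width': 0.0869721285819711}
```

View pics/top0.png

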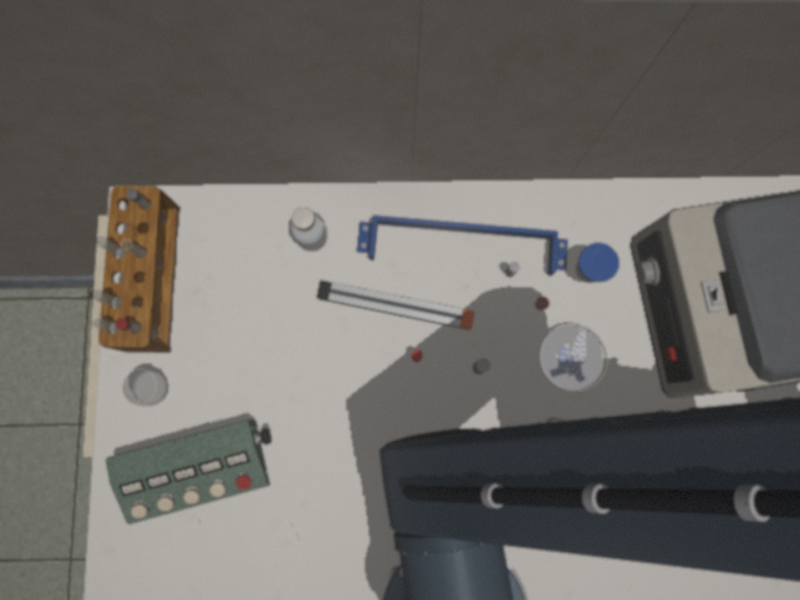

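View pics/side0.png

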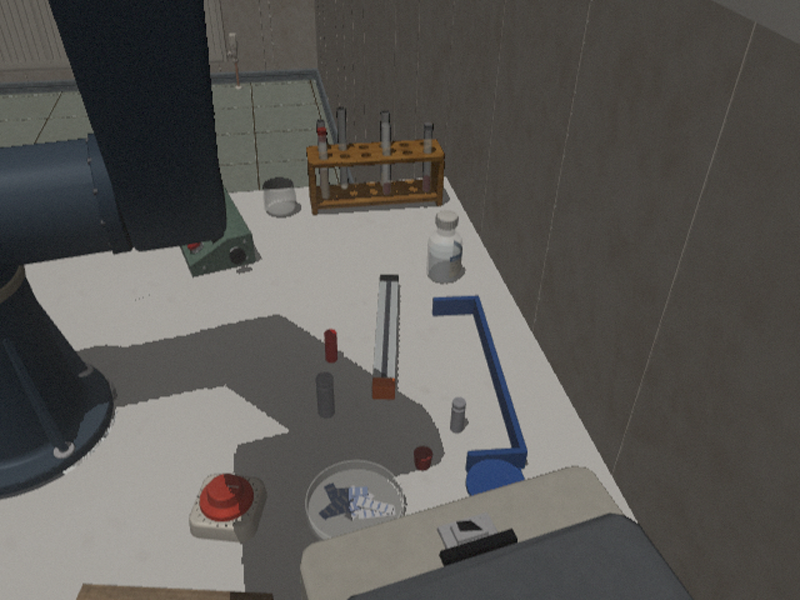

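Top view: rail runs from its black end (322,290) to its orange end (470,320), the bay is above it, and the small silver post is at about (510,268) on the mouth line. Stopper is at (541,303), cup (598,262), dish (572,357), bottle (307,228). The red and larger grey posts are decoys. Next, an enlarged crop.

```bash
python3 - <<'E'
from h import *
snap("top","c1.png",(235,140,515,320),2.85)
E
```

```text
(no output)
```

View pics/c1.png

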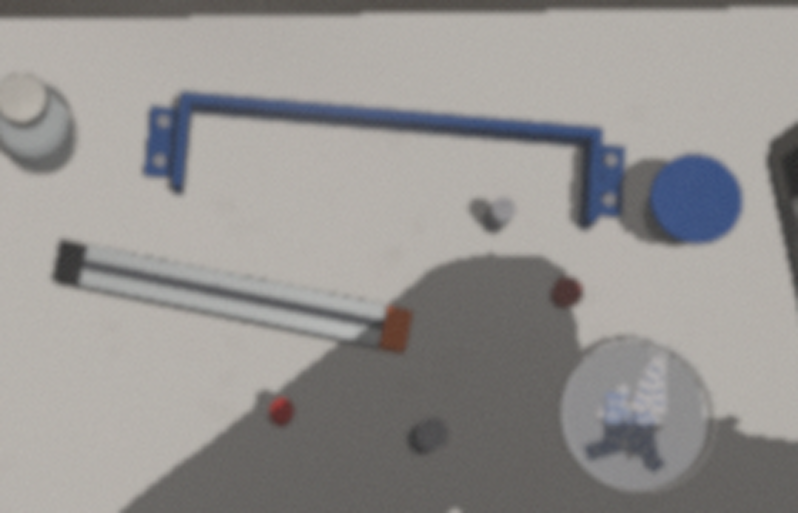

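The crop shows the bay back-wall outer corners at (181,93) and (601,128), the post top at (501,209), and rail corners at (61,240), (54,283), (412,310), (404,352). The stopper is at (566,292).

```bash
python3 - <<'E'
from h import *
c=viewer.camera("top")
P=lambda u,v,z: pt(c,u/2.85+235,v/2.85+140,z)
L,R=P(181,93,.03),P(601,128,.03)
print("back outer",L,R,np.linalg.norm(L-R))
y=(L-R)/np.linalg.norm(L-R); x=np.array([y[1],-y[0]])
O=(L+R)/2-x*.066
f=lambda p:np.round([(p-O)@x,(p-O)@y],4)
print("O",O,"yaw",np.degrees(np.arctan2(x[1],x[0])))
for n,a in dict(wl=(178,190,.03),wr=(588,225,.03),post=(501,209,.045),postfoot=(486,222,0),A=(61,240,.022),B=(54,283,.022),C=(412,310,.022),D=(404,352,.022),stop=(566,290,.02),red=(281,411,.03),grey=(431,434,.05),cup=(696,199,.056),dish=(637,414,.01)).items():
    p=P(*a); print(n,p.round(4),f(p))
A,B,C,D=[P(*q,.022) for q in((61,240),(54,283),(412,310),(404,352))]
print(np.linalg.norm(A-C),np.linalg.norm(A-B),np.linalg.norm(C-D)); b=(A+B)/2;o=(C+D)/2;d=b-o
print("rail mid bay",f((b+o)/2),"ang",np.degrees(np.arctan2(d@y,d@x)),f(b),f(o))
E
```

```text
back outer [0.58708055 0.1105783 ] [ 0.55830928 -0.1711631 ] 0.2832066497370804
O [ 0.50703638 -0.02358739] yaw -5.830800744969962
wl [0.5199 0.1131] [-0.0011  0.1373]
wr [ 0.492  -0.1589] [-0.0012 -0.1361]
post [ 0.5006 -0.0991] [ 0.0012 -0.0758]
postfoot [ 0.5012 -0.0964] [ 0.0016 -0.073 ]
A [0.4886 0.1922] [-0.0403  0.2127]
B [0.4594 0.1967] [-0.0698  0.2143]
C [ 0.4379 -0.0412] [-0.067  -0.0246]
D [ 0.4099 -0.035 ] [-0.0954 -0.0212]
stop [ 0.4502 -0.1442] [-0.0443 -0.1258]
red [0.3714 0.0472] [-0.1421  0.0566]
grey [ 0.3539 -0.0473] [-0.1499 -0.0391]
cup [ 0.503  -0.2235] [ 0.0163 -0.1993]
dish [ 0.368 -0.189] [-0.1215 -0.1787]
0.23881190633856836 0.0295134376236747 0.028627114564785484
rail mid bay [-0.0681  0.0953] ang 83.67197730068062 [-0.055   0.2135] [-0.0812 -0.0229]
```

```bash
cat >> h.py <<'E'
from scipy.spatial.transform import Rotation as Ro
O=np.array([0.5070,-0.0236]); YAW=-5.83
def b2w(x,y):
    a=np.radians(YAW); return O+[x*np.cos(a)-y*np.sin(a), x*np.sin(a)+y*np.cos(a)]
def w2b(p):
    a=np.radians(YAW); d=np.array(p[:2])-O; return np.array([d[0]*np.cos(a)+d[1]*np.sin(a),-d[0]*np.sin(a)+d[1]*np.cos(a)])
def here():
    s=status.get_obs(); R=Ro.from_quat(s["tool_rot"]).as_matrix()
    return np.r_[w2b(s["position"]),s["position"][2],np.degrees(np.arctan2(R[1,0],R[0,0]))-YAW], s
def go(*wps, start=None):
    """waypoints (bay x, bay y, z, yaw rel bay deg) -> deltas in the tool axes at call start"""
    h,s=here(); h=np.array(h if start is None else start)
    print("here",h.round(4),"F",s["ft_force"].round(1),"t",s["time"])
    a=np.radians(h[3]+YAW); ex=np.array([np.cos(a),np.sin(a)]); ey=np.array([np.sin(a),-np.cos(a)])
    p0=b2w(h[0],h[1])
    for w in wps:
        d=b2w(w[0],w[1])-p0
        print("dp",np.round([d@ex,d@ey,h[2]-w[2]],4).tolist(),"rz",round(-(w[3]-h[3]),1))
E
python3 - <<'E'
from h import *
p=w2b([0.3,-0.4])
go((*w2b([.198,-.592]),.3,24.3),(*p,.3,10),(-.110,.045,.15,-6.3),(-.110,.045,.06,-6.3))
E
```

```text
here [-0.2494 -0.5971  0.2219 24.326 ] F [ 0.  -0.5  0.5] t 0.2
dp [-0.0001, -0.0003, -0.0781] rz 0.0
dp [0.1575, -0.15, -0.0781] rz 14.3
dp [0.3915, -0.5277, 0.0719] rz 30.6
dp [0.3915, -0.5277, 0.1619] rz 30.6
```

arm_command(delta_rot=[[0,0,0],[0,0,0],[0,0,7],[0,0,14],[0,0,14],[0,0,14],[0,0,14],[0,0,14],[0,0,20],[0,0,27],[0,0,30.6],[0,0,30.6]], delta_pos=[[0,0,-0.04],[0,0,-0.078],[0.03,-0.03,-0.078],[0.06,-0.06,-0.078],[0.09,-0.09,-0.078],[0.12,-0.12,-0.078],[0.157,-0.15,-0.078],[0.18,-0.185,-0.078],[0.2,-0.22,-0.078],[0.22,-0.255,-0.078],[0.24,-0.29,-0.078],[0.26,-0.32,-0.078]], gripper=[-1,-1,-1,-1,-1,-1,-1,-1,-1,-1,-1,-1])

```text
time: 1.2
position: [0.3429, -0.2048, 0.3005]
tool_rot: [0.994, -0.107, -0.0, -0.0]
ft_force: [1.1, 0.3, 0.0]
grip_width: 0.087
grip_force: 0.0
```

```bash
python3 - <<'E'
from h import *
go((-.110,.045,.15,-6.3),(-.110,.045,.06,-6.3))
E
```

```text
here [-0.1449 -0.197   0.3005 -6.4645] F [1.1 0.3 0. ] t 1.2
dp [0.0074, -0.2444, 0.1505] rz -0.2
dp [0.0074, -0.2444, 0.2405] rz -0.2
```

arm_command(delta_rot=[[0,0,0],[0,0,0],[0,0,0],[0,0,0],[0,0,0],[0,0,0],[0,0,0],[0,0,0],[0,0,0],[0,0,0],[0,0,0],[0,0,0]], delta_pos=[[0.001,-0.035,0.01],[0.002,-0.07,0.03],[0.003,-0.105,0.06],[0.004,-0.14,0.09],[0.005,-0.175,0.12],[0.006,-0.21,0.14],[0.007,-0.244,0.15],[0.007,-0.244,0.18],[0.007,-0.244,0.21],[0.007,-0.244,0.24],[0.007,-0.244,0.24],[0.007,-0.244,0.24]], gripper=[-1,-1,-1,-1,-1,-1,-1,-1,-1,-1,-1,-1])

```text
time: 2.2
position: [0.4001, 0.0304, 0.0595]
tool_rot: [0.994, -0.105, -0.002, -0.0]
ft_force: [1.7, -0.0, 0.3]
grip_width: 0.0871
grip_force: 0.0
```

```bash
python3 - <<'E'
from h import *
go((-.110,.045,.007,-6.3),(-.098,.045,.007,-6.3))
snap("side","s2.png",(150,120,550,420),2)
E
```

```text
here [-0.1118  0.0429  0.0595 -6.2662] F [ 1.7 -0.   0.3] t 2.2
dp [0.0016, -0.0023, 0.0525] rz 0.0
dp [0.0135, -0.0036, 0.0525] rz 0.0
```

View pics/s2.png

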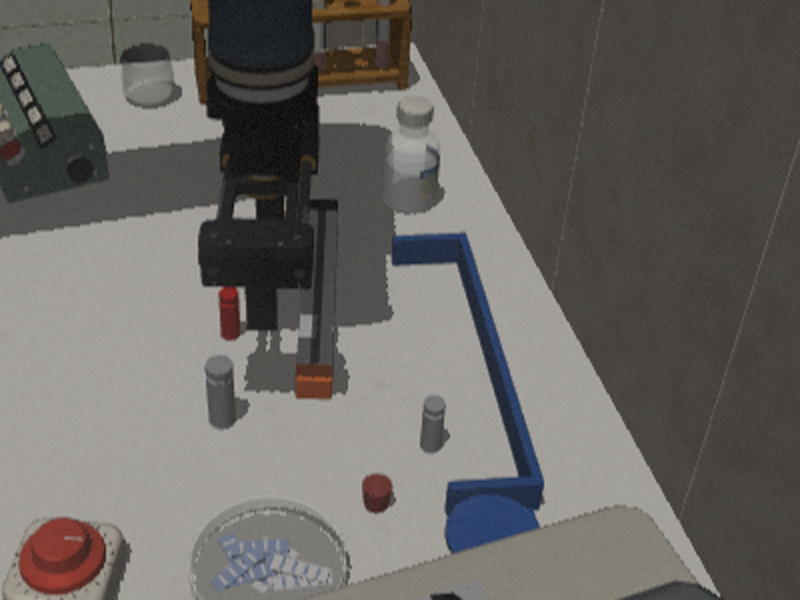

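The side view shows the fingers (finger at (262,310)) between rail and posts, clear of both. Descending.

arm_command(delta_rot=[[0,0,0],[0,0,0],[0,0,0],[0,0,0],[0,0,0],[0,0,0],[0,0,0]], delta_pos=[[0.001,-0.002,0.015],[0.002,-0.002,0.03],[0.002,-0.002,0.045],[0.002,-0.002,0.052],[0.005,-0.002,0.052],[0.009,-0.003,0.052],[0.0135,-0.0035,0.052]], gripper=[-1,-1,-1,-1,-1,-1,-1])

```text
time: 2.83
position: [0.4161, 0.0305, 0.0099]
tool_rot: [0.994, -0.106, 0.001, 0.0]
ft_force: [-1.6, 0.3, 1.3]
grip_width: 0.087
grip_force: 1.2
```

```bash
python3 - <<'E'
from h import *
# hand circles about COR on the rail (bay frame); hand offset in rail frame
C=np.array([-.0575,.1897]); h,_=here()
r=h[:2]-C
W=[]
for k in range(1,13):
    a=np.radians(24.3*k/12); R=np.array([[np.cos(a),-np.sin(a)],[np.sin(a),np.cos(a)]])
    W.append((*(C+R@r),.007,-6.3+24.3*k/12))
go(*W)
E
```

```text
here [-0.0959  0.0446  0.0099 -6.2835] F [-1.6  0.3  1.3] t 2.8333
dp [0.0053, 0.0007, 0.0029] rz -2.0
dp [0.0105, 0.0012, 0.0029] rz -4.0
dp [0.0158, 0.0015, 0.0029] rz -6.1
dp [0.0211, 0.0017, 0.0029] rz -8.1
dp [0.0264, 0.0016, 0.0029] rz -10.1
dp [0.0317, 0.0014, 0.0029] rz -12.1
dp [0.037, 0.0009, 0.0029] rz -14.2
dp [0.0423, 0.0003, 0.0029] rz -16.2
dp [0.0476, -0.0005, 0.0029] rz -18.2
dp [0.0528, -0.0015, 0.0029] rz -20.2
dp [0.0579, -0.0026, 0.0029] rz -22.3
dp [0.0631, -0.004, 0.0029] rz -24.3
```

arm_command(delta_rot=[[0,0,-2],[0,0,-4],[0,0,-6],[0,0,-8],[0,0,-10],[0,0,-12],[0,0,-14],[0,0,-16],[0,0,-18],[0,0,-20],[0,0,-22],[0,0,-24]], delta_pos=[[0.005,0.001,0.001],[0.0105,0.001,0.002],[0.016,0.0015,0.002],[0.021,0.0015,0.002],[0.0265,0.0015,0.002],[0.032,0.0015,0.002],[0.037,0.001,0.002],[0.0425,0,0.002],[0.0475,-0.0005,0.002],[0.053,-0.0015,0.002],[0.058,-0.0025,0.002],[0.063,-0.004,0.002]], gripper=[-1,-1,-1,-1,-1,-1,-1,-1,-1,-1,-1,-1])

```text
time: 3.83
position: [0.4783, 0.0213, 0.0077]
tool_rot: [0.995, 0.104, 0.0, 0.0]
ft_force: [-0.1, -0.5, -0.3]
grip_width: 0.0865
grip_force: 0.4
```

```bash
python3 - <<'E'
from h import *
go((0,0,0,0))
snap("top","c3.png",(235,140,515,320),2.85)
E
```

```text
here [-3.31000e-02  4.17000e-02  7.70000e-03  1.78223e+01] F [-0.1 -0.5 -0.3] t 3.8333
dp [0.0187, 0.0498, 0.0077] rz 17.8
```

View pics/c3.png

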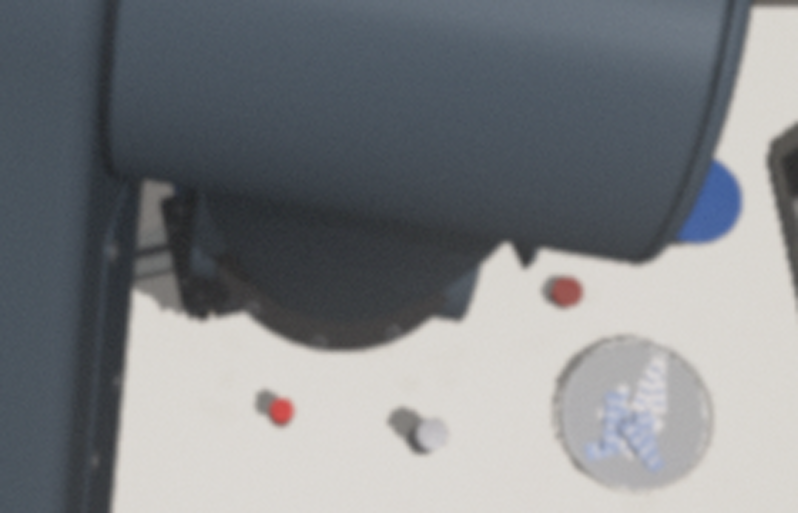

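The top view is blocked by the arm, so I'll back off, lift and use the side view.

arm_command(delta_rot=[[0,0,0],[0,0,0],[0,0,0],[0,0,0],[0,0,0],[0,0,0],[0,0,0],[0,0,0],[0,0,0],[0,0,0],[0,0,0]], delta_pos=[[-0.01,0,0],[-0.02,0,0],[-0.03,0,-0.01],[-0.04,0,-0.04],[-0.05,-0.02,-0.07],[-0.06,-0.06,-0.1],[-0.06,-0.1,-0.12],[-0.06,-0.14,-0.12],[-0.06,-0.17,-0.12],[-0.06,-0.2,-0.12],[-0.06,-0.2,-0.12]], gripper=[-1,-1,-1,-1,-1,1,1,1,1,1,1])

```text
time: 4.8
position: [0.3746, 0.208, 0.1271]
tool_rot: [0.994, 0.106, -0.0, -0.001]
ft_force: [0.2, 0.9, -0.6]
grip_width: 0.0549
grip_force: 0.0
```

```bash
python3 - <<'E'
from h import *
go((-.074,.242,.1,18),(-.074,.242,.007,18))
c=snap("side","s4.png",(200,130,480,340),2.85)
print("bottle",w2b(pt(c,356,220,0)))
E
```

```text
here [-0.1552  0.2169  0.1271 18.0151] F [ 0.2  0.9 -0.6] t 4.8
dp [0.085, 0.0013, 0.0271] rz 0.0
dp [0.085, 0.0013, 0.1201] rz 0.0
bottle [0.03598291 0.23286556]
```

View pics/s4.png

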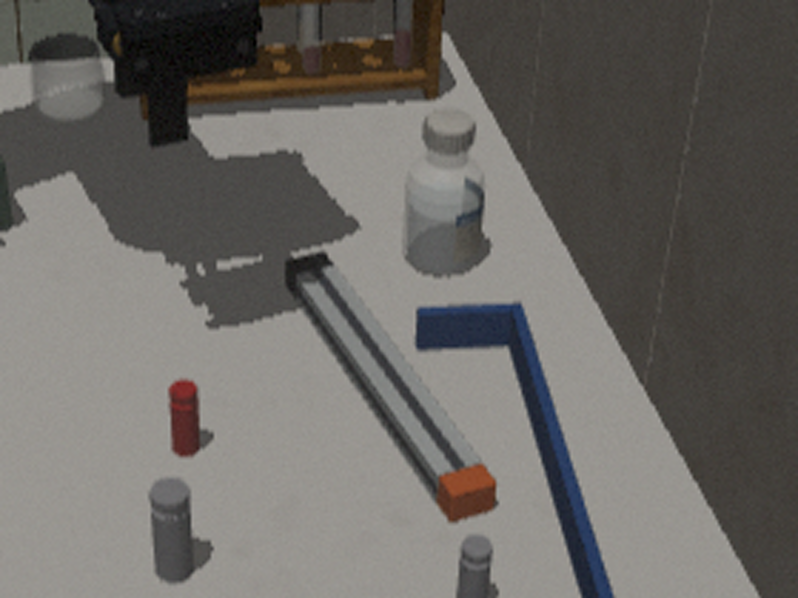

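The rail is now angled, with its black end at about (305,258) and orange end at about (470,485). The bottle is clear.

```bash
cat >> h.py <<'E'
def rail(c,b,o,off,s,z=.022):
    q=lambda p: w2b(pt(c,p[0]/s+off[0],p[1]/s+off[1],z))
    B=[q(p) for p in b];Q=[q(p) for p in o]; b=np.mean(B,0);o=np.mean(Q,0);d=b-o
    print("black",b.round(4),"orange",o.round(4),"len",np.linalg.norm(d).round(4),"w",np.linalg.norm(B[0]-B[1]).round(4),np.linalg.norm(Q[0]-Q[1]).round(4),"t",np.degrees(np.arctan2(-d[0],d[1])).round(1))
E
python3 - <<'E'
from h import *
c=viewer.camera("side")
rail(c,[(286,263),(324,253)],[(444,493),(495,480)],(200,130),2.85)
q=lambda u,v,z: print(w2b(pt(c,u/2.85+200,v/2.85+130,z)).round(4))
q(417,310,.03);q(521,305,.03);q(477,545,.045);q(447,268,0)
E
```

```text
black [-0.061   0.2067] orange [ 0.0109 -0.0143] len 0.2324 w 0.0272 0.0303 t 18.0
[0.0022 0.135 ]
[0.0672 0.1353]
[ 0.0022 -0.0802]
[0.0356 0.2194]
```

arm_command(delta_rot=[[0,0,0],[0,0,0],[0,0,0],[0,0,0],[0,0,0],[0,0,0],[0,0,0],[0,0,0],[0,0,0],[0,0,0]], delta_pos=[[0.02,-0.005,0],[0.05,-0.005,0],[0.08,-0.005,0.01],[0.086,-0.005,0.03],[0.086,-0.005,0.06],[0.086,-0.005,0.09],[0.086,-0.005,0.11],[0.086,-0.005,0.119],[0.086,-0.005,0.119],[0.086,-0.005,0.119]], gripper=[1,1,1,1,1,1,1,1,1,1])

```text
time: 5.73
position: [0.4609, 0.2261, 0.0075]
tool_rot: [0.995, 0.103, -0.001, 0.0]
ft_force: [0.5, -0.3, 0.1]
grip_width: 0.0002
grip_force: 0.0
```

```bash
python3 - <<'E'
from h import *
D=np.array([.309,-.951]); b=np.array([-.062,.210])
go(*[(*(b+D*k),.007,18) for k in(-.015,.03,.07)])
print(status.get_obs()["grip_width"])
E
```

```text
here [-7.13000e-02  2.43800e-01  7.50000e-03  1.76161e+01] F [ 0.5 -0.3  0.1] t 5.7333
dp [-0.0015, 0.02, 0.0005] rz -0.4
dp [-0.0012, 0.065, 0.0005] rz -0.4
dp [-0.0009, 0.105, 0.0005] rz -0.4
0.0002226606514297613
```

Push about 50 mm, then check.

arm_command(delta_rot=[[0,0,0],[0,0,0],[0,0,0],[0,0,0],[0,0,0],[0,0,0],[0,0,0],[0,0,0],[0,0,0],[0,0,0],[0,0,0],[0,0,0]], delta_pos=[[-0.001,0.008,0],[-0.001,0.014,0],[-0.001,0.02,0],[-0.001,0.026,0],[-0.001,0.032,0],[-0.001,0.038,0],[-0.001,0.044,0],[-0.001,0.05,0],[-0.001,0.056,0],[-0.001,0.062,0],[-0.001,0.068,0],[-0.001,0.07,0]], gripper=[1,1,1,1,1,1,1,1,1,1,1,1])

```text
time: 6.73
position: [0.4744, 0.1578, 0.0075]
tool_rot: [0.995, 0.103, -0.0, 0.0]
ft_force: [-0.3, 3.4, 2.4]
grip_width: 0.0003
grip_force: 1.4
```

```bash
python3 - <<'E'
from h import *
go((0,0,0,18))
snap("side","s5.png",(200,150,480,360),2.85)
E
```

```text
here [-5.08000e-02  1.77100e-01  7.50000e-03  1.76739e+01] F [-0.3  3.4  2.4] t 6.7333
dp [-0.0054, 0.1842, 0.0075] rz -0.3
```

View pics/s5.png

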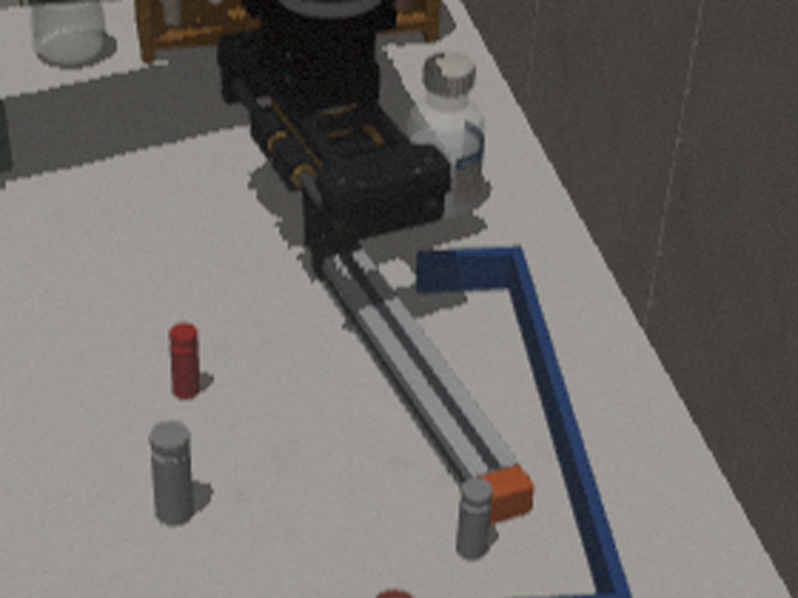

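The orange end (right corner at about (532,488)) is just passing behind the post (475,485). The slot line runs from (343,258) to (495,463).

```bash
python3 - <<'E'
from h import *
c=viewer.camera("side")
q=lambda u,v,z=.022: w2b(pt(c,u/2.85+200,v/2.85+150,z))
a,b,e=q(343,258),q(495,463),q(532,488); d=a-b
print(a,b,e,np.degrees(np.arctan2(-d[0],d[1])))
h,_=here(); dr=np.array([-.309,.951]); bl=h[:2]-.015*dr; print("black est",bl,"orange est",bl-.24*dr)
go(*[(h[0]+.309*k,h[1]-.951*k,.0075,18) for k in(.03,.045,.05)])
E
```

```text
[-0.04242754  0.14379972] [ 0.02008387 -0.0406775 ] [ 0.03606335 -0.06032405] 18.719313191956147
black est [-0.04621174  0.16295997] orange est [ 0.02794826 -0.06528003]
here [-5.08000e-02  1.77200e-01  7.40000e-03  1.77047e+01] F [-0.7 -0.1  0.3] t 6.8333
dp [0.0002, 0.03, -0.0001] rz -0.3
dp [0.0002, 0.045, -0.0001] rz -0.3
dp [0.0003, 0.05, -0.0001] rz -0.3
```

arm_command(delta_rot=[[0,0,0],[0,0,0],[0,0,0],[0,0,0],[0,0,0],[0,0,0],[0,0,0],[0,0,0],[0,0,0],[0,0,0]], delta_pos=[[0,0.005,0],[0,0.01,0],[0,0.015,0],[0,0.02,0],[0,0.025,0],[0,0.03,0],[0,0.035,0],[0,0.04,0],[0,0.045,0],[0,0.048,0]], gripper=[1,1,1,1,1,1,1,1,1,1])

```text
time: 7.67
position: [0.4844, 0.111, 0.0076]
tool_rot: [0.995, 0.103, 0.0, 0.0]
ft_force: [0.4, 0.5, -1.5]
grip_width: 0.0003
grip_force: 0.6
```

```bash
python3 - <<'E'
from h import *
go((0,0,0,18))
snap("side","s6.png",(200,150,480,360),2.85)
E
```

```text
here [-3.61000e-02  1.31600e-01  7.60000e-03  1.76973e+01] F [ 0.4  0.5 -1.5] t 7.6667
dp [-0.0056, 0.1363, 0.0076] rz -0.3
```

View pics/s6.png

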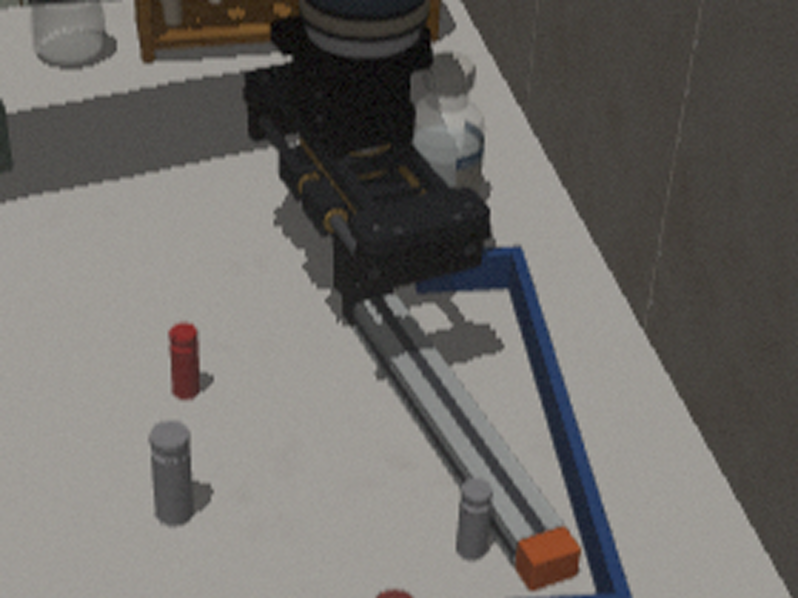

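The orange end is behind the post (its end top edge runs from (522,568) to (579,550)), and the black end is still outside under the fingers at about (365,300).

```bash
python3 - <<'E'
from h import *
c=viewer.camera("side")
q=lambda u,v,z=.022: w2b(pt(c,u/2.85+200,v/2.85+150,z))
a,b=q(378,298),q(541,523); d=a-b
print(np.degrees(np.arctan2(-d[0],d[1])), q(522,568),q(579,550))
# retreat, then near side of rail
R=np.array([.0,.0])
n=np.array([.951,.309]); dr=np.array([-.309,.951])
bl=np.array([-.0315,.1173]); mid=bl-.12*dr; print("mid",mid)
for p in(.03,.04): print(p,mid+p*dr-n*(.014+.0095))
hd=mid+.035*dr-n*.0235
h,_=here(); u=h[:2]+.02*dr
go((*u,.0075,18),(*u,.08,18),(*(hd-.03*n),.08,18),(*(hd-.03*n),.0075,18),(*hd,.0075,18))
E
```

```text
18.068719232102215 [ 0.02051091 -0.11359077] [ 0.05110317 -0.10438657]
mid [0.00558 0.00318]
0.03 [-0.0260385  0.0244485]
0.04 [-0.0291285  0.0339585]
here [-3.59000e-02  1.31600e-01  7.60000e-03  1.76874e+01] F [-0.2  0.7 -0.1] t 7.7667
dp [-0.0001, -0.02, 0.0001] rz -0.3
dp [-0.0001, -0.02, -0.0724] rz -0.3
dp [-0.0532, 0.1003, -0.0724] rz -0.3
dp [-0.0532, 0.1003, 0.0001] rz -0.3
dp [-0.0232, 0.1001, 0.0001] rz -0.3
```

arm_command(delta_rot=[[0,0,0],[0,0,0],[0,0,0],[0,0,0],[0,0,0],[0,0,0],[0,0,0],[0,0,0],[0,0,0],[0,0,0],[0,0,0],[0,0,0]], delta_pos=[[0,0.004,0],[0,0.008,0],[0,0.008,0],[0,-0.01,0],[0,-0.02,-0.01],[0,-0.02,-0.045],[-0.005,-0.01,-0.072],[-0.03,0.01,-0.072],[-0.053,0.04,-0.072],[-0.053,0.075,-0.072],[-0.053,0.108,-0.072],[-0.053,0.108,-0.072]], gripper=[1,1,1,1,1,1,-1,-1,-1,-1,-1,-1])

```text
time: 8.77
position: [0.4581, -0.0098, 0.0808]
tool_rot: [0.995, 0.102, 0.003, 0.002]
ft_force: [0.4, 0.3, 0.2]
grip_width: 0.0325
grip_force: 0.0
```

```bash
python3 - <<'E'
from h import *
n=np.array([.951,.309]); dr=np.array([-.309,.951])
bl=np.array([-.029,.1097]); mid=bl-.12*dr; hd=mid+.035*dr-n*.0235
go((*(hd-.028*n),.0075,18),(*(hd-.003*n),.0075,18))
print(status.get_obs()["grip_width"])
E
```

```text
here [-5.01000e-02  8.80000e-03  8.08000e-02  1.74831e+01] F [0.4 0.3 0.2] t 8.7667
dp [-0.0003, -0.0045, 0.0733] rz -0.5
dp [0.0247, -0.0047, 0.0733] rz -0.5
0.03252393348351431
```

arm_command(delta_rot=[[0,0,0],[0,0,0],[0,0,0],[0,0,0],[0,0,0],[0,0,0],[0,0,0],[0,0,0],[0,0,0],[0,0,0],[0,0,0],[0,0,0]], delta_pos=[[-0.003,-0.005,0],[-0.003,-0.005,0],[-0.003,-0.005,0],[-0.003,-0.005,0],[-0.003,-0.005,0],[-0.003,-0.005,0.02],[-0.003,-0.005,0.045],[-0.003,-0.005,0.065],[-0.003,-0.005,0.073],[0,-0.005,0.073],[0.01,-0.005,0.073],[0.018,-0.005,0.073]], gripper=[-1,-1,-1,-1,-1,-1,-1,-1,-1,-1,-1,-1])

```text
time: 9.77
position: [0.473, 0.0038, 0.0073]
tool_rot: [0.995, 0.104, 0.001, 0.0]
ft_force: [0.4, 0.6, 0.1]
grip_width: 0.0868
grip_force: 0.0
```

```bash
python3 - <<'E'
from h import *
n=np.array([.951,.309]); dr=np.array([-.309,.951])
bl=np.array([-.029,.1097]); mid=bl-.12*dr; hd=mid+.035*dr-n*.0235; C=bl-.24*dr
r=hd-C; W=[(*hd,.0075,18)]
for k in range(1,11):
    a=-np.radians(1.8*k); R=np.array([[np.cos(a),-np.sin(a)],[np.sin(a),np.cos(a)]])
    W.append((*(C+R@r),.0075,18-1.8*k))
print(C,W[-1]); go(*W)
print(status.get_obs()["grip_width"])
snap("side","s7.png",(200,150,480,360),2.85)
E
```

```text
[ 0.04516 -0.11854] (np.float64(0.021661184748806805), np.float64(0.0364508241357865), 0.0075, 0.0)
here [-3.67000e-02  2.38000e-02  7.30000e-03  1.77344e+01] F [0.4 0.6 0.1] t 9.7667
dp [0.0103, 0.0056, -0.0002] rz -0.3
dp [0.0152, 0.005, -0.0002] rz 1.5
dp [0.0201, 0.0044, -0.0002] rz 3.3
dp [0.025, 0.0041, -0.0002] rz 5.1
dp [0.0299, 0.0038, -0.0002] rz 6.9
dp [0.0349, 0.0038, -0.0002] rz 8.7
dp [0.0398, 0.0038, -0.0002] rz 10.5
dp [0.0447, 0.0041, -0.0002] rz 12.3
dp [0.0496, 0.0045, -0.0002] rz 14.1
dp [0.0545, 0.005, -0.0002] rz 15.9
dp [0.0594, 0.0057, -0.0002] rz 17.7
0.08676299767288698
```

View pics/s7.png

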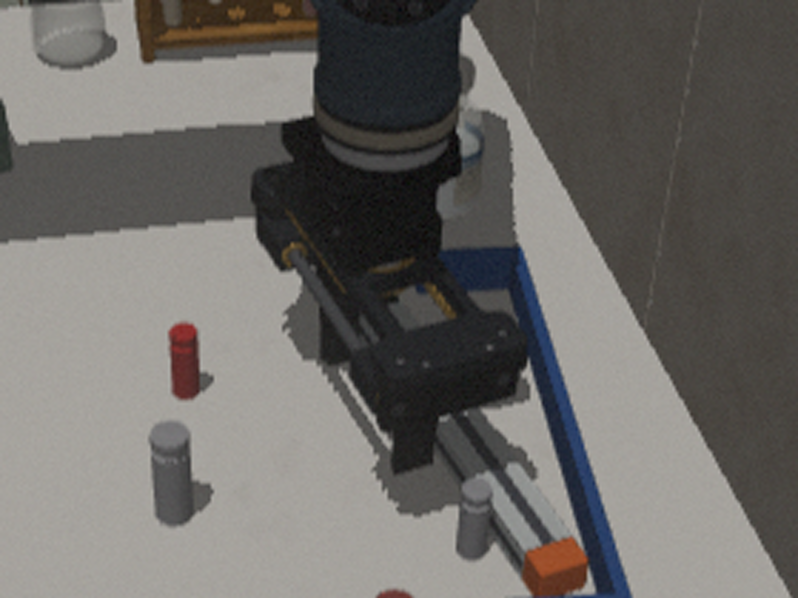

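The near finger (412,450) stands beside the rail, and the orange end (555,565) is behind the post. Now swinging the black end in.

arm_command(delta_rot=[[0,0,0],[0,0,0],[0,0,1.5],[0,0,3.3],[0,0,5.1],[0,0,6.9],[0,0,8.7],[0,0,10.5],[0,0,12.3],[0,0,14.1],[0,0,14.1]], delta_pos=[[0.005,0.003,0],[0.01,0.005,0],[0.015,0.005,0],[0.02,0.005,0],[0.025,0.005,0],[0.03,0.005,0],[0.035,0.005,0],[0.04,0.005,0],[0.0445,0.005,0],[0.0495,0.005,0],[0.0495,0.005,0]], gripper=[-1,-1,-1,-1,-1,-1,-1,-1,-1,-1,-1])

```text
time: 10.73
position: [0.5213, 0.009, 0.007]
tool_rot: [1.0, -0.02, 0.0, 0.0]
ft_force: [0.6, 0.1, 1.1]
grip_width: 0.087
grip_force: 0.3
```

```bash
python3 - <<'E'
from h import *
go((.0217,.036,.0075,0))
snap("side","s8.png",(200,150,480,360),2.85)
E
```

```text
here [0.0109 0.0339 0.007  3.5856] F [0.6 0.1 1.1] t 10.7333
dp [0.0109, -0.0015, -0.0005] rz 3.6
```

View pics/s8.png

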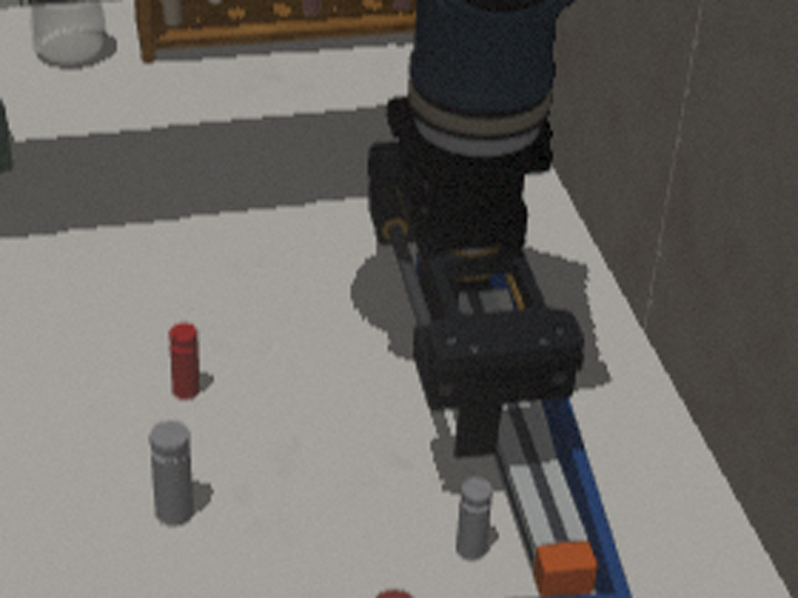

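The rail is nearly home, with the orange end at (565,570). Pushing the last bit while watching the force.

arm_command(delta_rot=[[0,0,1],[0,0,2],[0,0,3],[0,0,3.6],[0,0,3.6],[0,0,3.6]], delta_pos=[[0.002,0,0],[0.004,0,0],[0.006,0,0],[0.008,0,0],[0.009,0,0],[0.009,0,0]], gripper=[-1,-1,-1,-1,-1,-1])

```text
time: 11.28
position: [0.5295, 0.0086, 0.0065]
tool_rot: [0.999, -0.051, -0.0, -0.0]
ft_force: [-1.1, -0.3, 1.7]
grip_width: 0.0868
grip_force: 1.1
```

arm_command(delta_rot=[[0,0,0],[0,0,0],[0,0,0]], delta_pos=[[0.001,0,0],[0.002,0,0],[0.002,0,0]], gripper=[-1,-1,-1])

```text
time: 11.53
position: [0.5316, 0.0085, 0.0065]
tool_rot: [0.999, -0.051, -0.0, -0.0]
ft_force: [-4.5, 0.3, 0.9]
grip_width: 0.0869
grip_force: 1.3
```

```bash
python3 - <<'E'
from h import *
go((0,.036,.0075,0)); print(status.get_obs()["moment"])
E
```

```text
here [0.0212 0.0344 0.0065 0.0038] F [-4.5  0.3  0.9] t 11.5333
dp [-0.0212, -0.0016, -0.001] rz 0.0
[-0.01271074  0.46182375 -0.1406092 ]
```

arm_command(delta_rot=[[0,0,0],[0,0,0],[0,0,0]], delta_pos=[[0.001,0,0],[0.0015,0,0],[0.0015,0,0]], gripper=[-1,-1,-1])

```text
time: 11.78
position: [0.5316, 0.0085, 0.0064]
tool_rot: [0.999, -0.051, -0.002, -0.0]
ft_force: [-5.7, 0.6, 4.1]
grip_width: 0.0868
grip_force: 2.5
```

```bash
python3 - <<'E'
from h import *
go((0,.036,.0075,0)); print(status.get_obs()["moment"])
E
```

```text
here [ 0.0213  0.0345  0.0064 -0.0005] F [-5.7  0.6  4.1] t 11.7833
dp [-0.0213, -0.0015, -0.0011] rz -0.0
[-0.16077624  0.84413657 -0.22602837]
```

arm_command(delta_rot=[[0,0,0],[0,0,0],[0,0,0],[0,0,0],[0,0,0]], delta_pos=[[0.001,0,0],[0.002,0,0],[0.003,0,0],[0.003,0,0],[0.003,0,0]], gripper=[-1,-1,-1,-1,-1])

```text
time: 12.2
position: [0.5317, 0.0086, 0.0063]
tool_rot: [0.999, -0.051, -0.005, -0.0]
ft_force: [-9.0, 0.2, 6.0]
grip_width: 0.0874
grip_force: 4.5
```

```bash
python3 - <<'E'
from h import *
go((0,.036,.0075,0)); print(status.get_obs()["moment"])
E
```

```text
here [ 0.0213  0.0346  0.0063 -0.0145] F [-9.   0.2  6. ] t 12.2
dp [-0.0213, -0.0014, -0.0012] rz -0.0
[-0.32495409  1.50905915 -0.39308733]
```

Firmly against the wall. Backing off for a numeric check.

arm_command(delta_rot=[[0,0,0],[0,0,0],[0,0,0],[0,0,0],[0,0,0],[0,0,0],[0,0,0],[0,0,0],[0,0,0],[0,0,0],[0,0,0],[0,0,0]], delta_pos=[[-0.01,0,0],[-0.025,0,0],[-0.045,0,0],[-0.055,0,-0.02],[-0.06,0,-0.06],[-0.07,0,-0.1],[-0.09,-0.02,-0.14],[-0.12,-0.05,-0.16],[-0.15,-0.08,-0.16],[-0.15,-0.12,-0.16],[-0.15,-0.15,-0.16],[-0.15,-0.15,-0.16]], gripper=[-1,-1,-1,-1,-1,-1,-1,-1,-1,-1,-1,-1])

```text
time: 13.2
position: [0.4043, 0.1778, 0.1679]
tool_rot: [0.999, -0.047, 0.004, -0.002]
ft_force: [0.2, 0.6, 0.2]
grip_width: 0.0866
grip_force: 0.0
```

```bash
python3 - <<'E'
from h import *
go((0,0,.2,0))
for n in("side","top"):
    c=viewer.camera(n); im=np.array(c["pixels"]); hsv=cv2.cvtColor(im,cv2.COLOR_BGR2HSV)
    # rectify the rail-top plane (z=.022) into bay coords, 1 px = 1 mm; rows x from 80..-40, cols y 160..-160
    T=np.array(c["pose"]); K=np.array([[c["fx"],0,c["cx"]],[0,c["fy"],c["cy"]],[0,0,1]])
    P=[np.r_[b2w(x,y),.022] for x,y in((.08,.16),(.08,-.16),(-.04,-.16),(-.04,.16))]
    uv=[]
    for p in P: q=K@(T[:3,:3].T@(p-T[:3,3])); uv.append(q[:2]/q[2])
    H=cv2.getPerspectiveTransform(np.float32(uv),np.float32([(0,0),(320,0),(320,120),(0,120)]))
    w=cv2.warpPerspective(im,H,(320,120)); cv2.imwrite(f"pics/rect_{n}.png",w)
    h=cv2.cvtColor(w,cv2.COLOR_BGR2HSV)
    for nm,m in(("orange",(h[...,0]<18)&(h[...,1]>120)&(h[...,2]>60)),("black",(h[...,2]<60)&(h[...,1]<120))):
        k,l,s,ce=cv2.connectedComponentsWithStats(m.astype(np.uint8))
        for i in range(1,k):
            if s[i,4]>80: print(n,nm,"y",160-s[i,0],160-s[i,0]-s[i,2],"x",80-s[i,1],80-s[i,1]-s[i,3],"area",s[i,4],"c",(160-ce[i][0]).round(1),(80-ce[i][1]).round(1))
    for y in(-100,-50,0,50,100):
        print(n,y,[int(v) for v in w[:70:2,160-y].mean(1)])
E
```

```text
here [-0.1227  0.19    0.1679  0.4067] F [0.2 0.6 0.2] t 13.2
dp [0.1213, 0.1908, -0.0321] rz 0.4
side orange y -100 -132 x 59 26 area 882 c -115.1 42.9
side black y 138 -109 x 62 27 area 1281 c 65.7 41.3
side black y -11 -86 x 62 59 area 105 c -51.4 60.8
side black y -87 -132 x 62 52 area 131 c -115.3 59.2
side black y -59 -97 x 48 43 area 107 c -77.5 46.1
side -100 [147, 146, 146, 146, 147, 113, 67, 60, 63, 46, 41, 89, 100, 98, 93, 87, 78, 77, 79, 73, 93, 88, 93, 101, 92, 62, 49, 109, 146, 146, 145, 143, 147, 146, 146]
side -50 [147, 146, 146, 146, 145, 117, 70, 63, 63, 48, 45, 121, 133, 132, 132, 113, 61, 57, 57, 102, 133, 131, 130, 134, 106, 58, 47, 117, 146, 145, 145, 145, 144, 146, 137]
side 0 [145, 147, 148, 145, 145, 108, 68, 67, 63, 49, 53, 127, 132, 132, 130, 123, 63, 55, 59, 103, 130, 130, 128, 129, 102, 59, 54, 113, 146, 148, 144, 148, 145, 145, 147]
side 50 [147, 147, 145, 146, 145, 103, 63, 63, 63, 43, 54, 118, 130, 130, 128, 118, 61, 56, 60, 106, 127, 129, 127, 129, 100, 65, 50, 110, 146, 145, 147, 146, 147, 144, 144]
side 100 [146, 146, 145, 147, 145, 102, 63, 60, 60,
[... 385 characters left out ...]
175, 148, 118, 100, 96, 107, 139, 168, 181, 181, 172, 147, 115, 103, 125, 156, 177, 183, 182, 171, 147, 124, 137, 167, 183, 189, 190, 190, 191, 191, 189]
top 0 [186, 189, 188, 183, 169, 143, 117, 103, 99, 107, 136, 164, 175, 174, 165, 140, 114, 109, 129, 155, 172, 178, 175, 161, 135, 118, 137, 168, 185, 189, 190, 189, 191, 190, 190]
top 50 [187, 188, 188, 183, 168, 140, 117, 104, 101, 108, 133, 158, 170, 171, 159, 135, 113, 110, 128, 155, 172, 176, 172, 156, 126, 114, 138, 169, 185, 190, 191, 191, 189, 192, 191]
top 100 [186, 187, 187, 183, 166, 138, 112, 100, 97, 108, 134, 157, 167, 166, 154, 130, 108, 106, 128, 154, 170, 174, 171, 155, 127, 115, 138, 169, 185, 189, 190, 190, 190, 190, 190]
```

The slot lies at x ≈ 45 mm all along the rail, parallel to the wall, with the middle at y ≈ +5 mm. That is home.

```bash
python3 -c "
from rig import robot; print(robot.hand_in())"
```

```text
the job is handed in; nothing more can be done
None
```

The rail lies flat along the back wall of the blue bay. Its orange end went in behind the small silver post while the black end was still outside. The last camera check put the rail parallel to the wall at x ≈ 45 mm and y ≈ +5 mm. I handed the job in at about 13 s with the robot clear; the hand-in gave no verdict.

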